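# Zero the carving tool's air valve, then set its opening

### The job

Set the air for the carving handpiece: first turn the red needle-valve handle clockwise, gently and with a light grip (at most about 40 N), until the valve is fully shut against its stop, then open it anticlockwise, regrasping as needed, until the black pointer's tip is on the green mark. The worn handle has play on its stem, so go by the pointer. Let go, and leave the gourds and the jar standing where they are.

Things in the scene. Friction and masses are not known exactly. Their poses are not given: they have to be found in the camera images.
- airset: Fixed air set on a dark base 130 x 270 mm (x -65 to 65, y -70 to 200 mm); origin on the table under the valve's axis, z up. Over the origin: metal block, white dial 116 mm across (top at z = 60 mm), valve handle. The red tick on the dial, along +x, is where the pointer stands when shut. A grey filter, 50 x 50 mm in plan, 120 mm high, stands at y = 135 mm.
- grip (a point): Middle of the valve's red bar handle, on the vertical turning axis, 91 mm above the table. The bar is 60 mm long (this point's x), 14 mm wide (its y), 30 mm high (76 to 106 mm above the table). Below it, 16 mm down to the dial, are only the stem 22 mm across and the thin pointer. Worn: it turns freely up to 0.3 rad either way from the pointer's line before it drives the stem.
- valve (a joint): The stem's (and pointer's) opening in rad: 0 is fully shut, against a hard stop; grows anticlockwise seen from above, to 5.8 at the open stop. Turning takes about 0.12 N m and the stem stays where it is left.
- pointer (a point): Tip of the black pointer under the red bar, 48 mm from the axis, 63 mm above the table; it turns with the stem and points along the airset's x when shut.
- mark (a point): Middle of the green mark (10 mm wide) clipped on the dial's rim, 48 mm from the axis, 63 mm above the table: where the pointer's tip must finally be. It stands at an opening of between 4.0 and 5.2 rad and does not move.
- gourd_gold: Loose golden bottle gourd with a red band, upright, 80 mm across, 125 mm high with its stem; origin at the middle of its foot.
- gourd_russet: Loose red-brown bottle gourd with a brass band, upright, 72 mm across, 112 mm high with its stem; origin at the middle of its foot.
- lacquer: Loose amber lacquer jar with a black cap, upright, 52 mm across, 70 mm high; origin at the middle of its foot.
Things that resemble listed ones, but are neither listed nor needed, are in the scene too. There is more than one size of the lacquer; the job needs the middle-sized.

How it is judged:
By the outcome, as a careful person would: the job done as asked, in the order asked, and still so for the second after the job is handed in, with the robot touching nothing.
It also fails if it takes over 72 s, if anything falls off the work surface, if the arm or the gripper's body presses on something with over 40 N, if the wrist force passes 120 N, or if a joint passes its speed limit or range.

### The arm

A 6-joint arm with a two-finger parallel gripper is mounted at the origin on the work surface. World frame = base frame: x ahead of the robot, y to its left, z up, the work surface at z = 0. Lengths are in m, angles in rad, forces in N, time in s.
With the tool pointing down it reaches from about 0.35 to 0.775 m from the base axis. Payload 7.3 kg.
Tool frame: the origin (TCP) lies between the finger pads; the fingertips stand 14 mm ahead of it and the grasp point (between the pads) lies 5 mm behind it; z points along the fingers, y is the line along which they close (so a half turn about z gives the same grasp; the last joint's range is limited). The gripper opens to 92 mm and grips with 3 to 60 N. Pads are 19 mm wide; open, the fingers measure 130 mm over their backs; the gripper's body (75 mm by 190 mm) begins 47 mm behind the grasp point.
Start: joints at [1.146, 0.342, 1.524, -0, 1.275, -0.146], TCP at [0.144, 0.505, 0.241] pointing down, gripper open.
Joint ranges: [-2.53, 2.53], [-0.77, 2.02], [0.04, 2.7], [-1, 4.14], [0.28, 2.66], [-3.11, 3.11]. Speed limits (rad/s): [2.57, 2.57, 3.14, 3.14, 3.14, 3.14].

### API

Orientations are given as [roll, pitch, yaw] about the fixed x, y, z axes, in that order (R = Rz(yaw) Ry(pitch) Rx(roll)).
In Python, from cell import robot, eyes gives the robot as it stands. The module is installed in compiled form; this text tells all that it offers.
- The arm moves only by the shell command python3 -m handwheel 'ROWS' [FORCE]. ROWS is JSON, one flat list of numbers, 5 for each row, row after row: the shift along the world's x, y, z in mm, then the turn about the world's z in rad, then the opening, from 0 (shut) to 1 (fully open). In form: [x, y, z, spin, jaw, x, y, z, spin, jaw, ...]. A call has 1 to 8 rows; each row shifts and turns the commanded pose from where the row before left it; what a row does not reach is not made up. A row lasts 1/10 s, in which the tool goes at most 50 mm and 8.59 degrees, less where a joint would pass 70% of its speed; a pose out of reach is approached as far as the arm can. A call with a gripper value outside its range is refused whole. The fingers move at their own pace and stop on an object; FORCE is the grip in N (left out, the last holds). Time passes only in rows, so rows that do not move let the fingers close. It gives the time, the measured TCP pose, the force, the opening and the grip force at its end, in the units of the state.
- robot.observe(): the state, without advancing time (a new reading comes with each control period).
- eyes.read_camera(name): name is "side" or "top"; returns (picture, depth): 384x512x3 uint8, blue, green, red; 384x512 float32, m along the optical axis (not along the pixel's ray), 0 where there is no reading.
- eyes.calibration(name): a dict with "fx", "fy", "cx", "cy" (pixels), "world_to_cam" (4x4, takes a point from world to camera coordinates). Camera axes: x right, y down, z forward; pixel columns grow to the right and rows downward; lengths in m; the calibration is good to about 2 mm. A picture is of the moment at which its call begins. calibration takes no time and is no camera call.
- robot.hand_in(): hands the job in; it is judged then, once.
The state is a dict: "time": time; "qpos": joint angles; "qvel": joint speeds; "joint_efforts": joint torques, N m; "tool_pos": TCP position; "tool_rot": TCP orientation; "contact_force": force on the tool from outside, world axes, zero at the start; "torque": the same for the moment, N m; "opening": finger opening in m; "grip_force": force on a finger pad.
Only numpy, scipy, OpenCV 4.12 (cv2) and the standard library are available. Lean on these libraries where they do the work, as an engineer would, in place of code of your own. Each camera call takes 0.05 s, during which the arm holds its last target. There are 200 camera calls.

## Working session

There is one attempt and no reset: what is moved stays moved. The work goes in short steps, Python scripts to look and compute and a shell command to move; the robot and the scene stay as the last step left them, time stands still between calls to the robot, and variables do not carry over. Pictures are saved under pics/ and viewed, at most 10 in all, crops included, and the job is handed in when it is done.

```bash
mkdir -p pics; cat > h.py <<'E'
import numpy as np, cv2
from cell import robot, eyes
def cam(n):
    im,d=eyes.read_camera(n); return im,d,eyes.calibration(n)
def world(d,c):
    v,u=np.mgrid[0:d.shape[0],0:d.shape[1]]
    p=np.stack([(u-c["cx"])/c["fx"]*d,(v-c["cy"])/c["fy"]*d,d,np.ones_like(d)],-1)
    w=p@np.linalg.inv(c["world_to_cam"]).T
    w[d==0]=np.nan
    return w[...,:3]
E
python3 - <<'E'
from h import *
for n in("top","side"):
    im,d,c=cam(n); cv2.imwrite(f"pics/{n}0.png",im); np.savez(f"{n}0.npz",im=im,d=d,w=world(d,c)); print(n,np.linalg.inv(c["world_to_cam"]).round(3).tolist(),c["fx"])
s=robot.observe();print(s["time"],s["tool_pos"],s["tool_rot"],s["opening"])
E
```

```text
top [[-0.028, -0.987, 0.156, 0.521], [-0.999, 0.035, 0.042, 0.052], [-0.046, -0.154, -0.987, 0.901], [0.0, 0.0, 0.0, 1.0]] 358.6018392785647
side [[-0.995, -0.064, 0.08, 0.578], [-0.102, 0.699, -0.708, 0.748], [-0.01, -0.713, -0.701, 0.732], [0.0, 0.0, 0.0, 1.0]] 378.96253858217125
0.1 [0.14431015 0.50442495 0.24011061] [-3.14023862e+00 -1.68450948e-04  2.86282254e+00] 0.09173907657309954
```

View pics/top0.png

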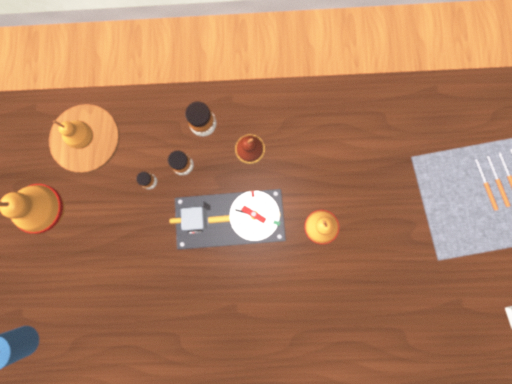

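View pics/side0.png

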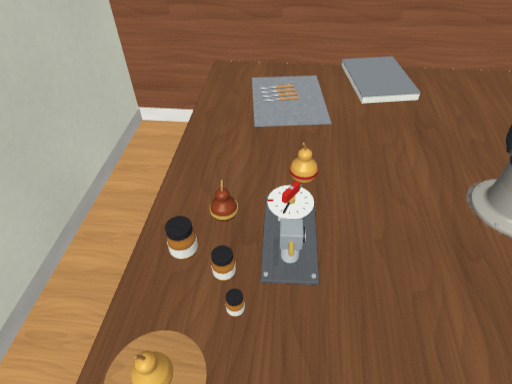

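The top view shows the dial at (255,216) with the bar and pointer pointing left, the green mark at about (276,223) and the red tick at about (253,193). The filter is at (192,218), the gold gourd at (322,227) and the russet one at (250,149). Next I'll measure them.

```bash
cat >> h.py <<'E'
def ray(c,u,v,z):
    T=np.linalg.inv(c["world_to_cam"]); r=T[:3,:3]@[(u-c["cx"])/c["fx"],(v-c["cy"])/c["fy"],1]; o=T[:3,3]
    return (o+r*(z-o[2])/r[2])
def uv(c,p):
    q=c["world_to_cam"]@np.append(p,1); return q[:2]/q[2]*[c["fx"],c["fy"]]+[c["cx"],c["cy"]]
def rectify(im,c,ctr,z,half=.075,n=600):
    # n x n metric view of plane z; columns +x, rows -y
    pts=np.float32([uv(c,[ctr[0]+a*half,ctr[1]+b*half,z]) for a,b in((-1,1),(1,1),(1,-1),(-1,-1))])
    return cv2.warpPerspective(im,cv2.getPerspectiveTransform(pts,np.float32([[0,0],[n,0],[n,n],[0,n]])),(n,n),flags=cv2.INTER_CUBIC)
E
python3 - <<'E'
from h import *
for n in("top","side"):
    f=np.load(f"{n}0.npz");im=f["im"];w=f["w"];c=eyes.calibration(n)
    hsv=cv2.cvtColor(im,cv2.COLOR_BGR2HSV)
    white=((hsv[...,1]<50)&(hsv[...,2]>190)&(abs(w[...,2]-.06)<.008)).astype(np.uint8)
    k,l,st,ce=cv2.connectedComponentsWithStats(white)
    i=1+st[1:,4].argmax()
    cn=cv2.findContours((l==i).astype(np.uint8),0,2)[0][0]
    pw=np.float32([ray(c,*p[0],.06)[:2] for p in cv2.convexHull(cn)])
    e=cv2.minEnclosingCircle(pw*1000);print(n,"dial",e,np.nanmedian(w[l==i][:,2]))
    ctr=np.array(e[0])/1000
    near=np.hypot(w[...,0]-ctr[0],w[...,1]-ctr[1])<.07
    h=hsv
    green=near&(h[...,0]>40)&(h[...,0]<85)&(h[...,1]>90)
    red=near&((h[...,0]<8)|(h[...,0]>172))&(h[...,1]>150)&(h[...,2]>80)
    for nm,m,z in(("green",green,.063),("bar",red&(w[...,2]>.09),.106),("tick",red&(w[...,2]<.07),.06)):
        v,u=np.nonzero(m)
        if len(u)<2: print(nm,len(u));continue
        P=np.array([ray(c,a,b,z)[:2] for a,b in zip(u,v)])
        mu=P.mean(0);ang=np.linalg.svd(P-mu)[2][0]
        print(nm,len(u),mu.round(4),np.nanmedian(w[m][:,2]).round(4),"axis ang",np.arctan2(ang[1],ang[0]).round(3),"dir",np.arctan2(*(mu-ctr)[::-1]).round(3),np.hypot(*(mu-ctr)).round(4))
    # blobs above the table
    ob=((w[...,2]>.015)&(w[...,2]<.2)&(w[...,0]<.8)).astype(np.uint8)
    k,l,st,ce=cv2.connectedComponentsWithStats(ob)
    for i in range(1,k):
        if st[i,4]>60:
            q=w[l==i]; print("blob",ce[i].round(),np.nanmin(q,0).round(3),np.nanmax(q,0).round(3))
    a=rectify(im,c,ctr,.063)
    cv2.imwrite(f"pics/r_{n}.png",a)
cv2.imwrite("pics/r0.png",cv2.resize(np.hstack([cv2.imread("pics/r_top.png"),cv2.imread("pics/r_side.png")]),(800,400)))
E
```

```text
top dial ((584.6696166992188, 85.50765991210938), 57.6275634765625) 0.059989086813249104
green 0
bar 1
tick 0
blob [ 83. 150.] [0.709 0.429 0.019] [0.8   0.609 0.137]
blob [250. 148.] [0.718 0.058 0.022] [0.789 0.129 0.115]
blob [180. 162.] [0.697 0.241 0.015] [0.746 0.29  0.074]
blob [146. 179.] [0.664 0.335 0.016] [0.703 0.371 0.057]
blob [ 34. 208.] [0.56  0.557 0.019] [0.679 0.662 0.172]
blob [235. 216.] [0.526 0.025 0.015] [0.641 0.276 0.125]
blob [322. 226.] [ 0.515 -0.112  0.025] [ 0.594 -0.033  0.129]
blob [ 16. 345.] [0.267 0.621 0.015] [0.336 0.667 0.104]
side dial ((582.7574462890625, 88.67837524414062), 58.38915252685547) 0.060756596591175605
green 0
bar 153 [0.5824 0.0977] 0.1046 axis ang 1.072 dir 1.612 0.009
tick 5 [0.6332 0.0884] 0.0615 axis ang -3.05 dir -0.005 0.0504
blob [400.   5.] [-0.483 -1.45   0.015] [ 0.799 -1.41   0.075]
blob [379.  78.] [ 0.144 -0.82   0.015] [ 0.411 -0.488  0.034]
blob [500. 194.] [ 0.027 -0.082  0.015] [0.095 0.078 0.199]
blob [292. 208.] [ 0.514 -0.09   0.015] [0.64  0.278 0.129]
blob [223. 205.] [0.716 0.071 0.016] [0.787 0.134 0.116]
blob [194. 243.] [0.795 0.204 0.016] [0.8   0.235 0.057]
blob [223. 262.] [0.696 0.247 0.015] [0.747 0.297 0.074]
blob [235. 301.] [0.663 0.341 0.015] [0.699 0.379 0.057]
blob [175. 363.] [0.709 0.432 0.023] [0.8   0.547 0.144]
```

View pics/r0.png

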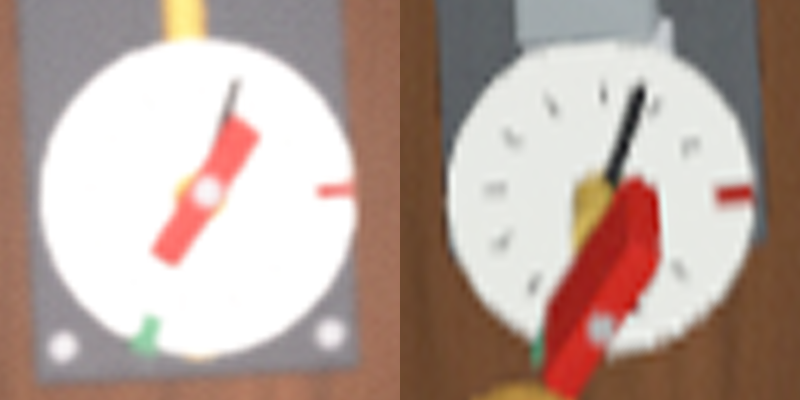

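Both cameras agree that the axis is at about (0.5835, 0.0873). The airset yaw is about 0.05, the pointer is at about 1.2 world, the bar at about 1.05 and the green mark at about 4.36. Tool yaw from -0.25 to 4.7 lies within joint 6's range, so I'll approach with yaw 1.05.

```bash
python3 -m handwheel '[31,-30,0,-0.13,1,31,-30,0,-0.13,1,31,-30,0,-0.13,1,31,-30,0,-0.13,1,31,-30,0,-0.13,1,31,-30,0,-0.13,1,31,-30,0,-0.13,1]' 20; python3 -m handwheel '[31,-30,0,-0.13,1,31,-30,0,-0.13,1,31,-30,0,-0.13,1,31,-30,0,-0.13,1,31,-30,0,-0.13,1,31,-30,0,-0.13,1,31,-30,0,-0.13,1,0,0,0,0,1]'
```

```text
time: 0.8
tool_pos: [0.3623, 0.2933, 0.2406]
tool_rot: [-3.141, 0.0, 1.947]
contact_force: [0.4, 1.6, 0.6]
opening: 0.0919
grip_force: 0.0
time: 1.6
tool_pos: [0.5812, 0.0807, 0.2395]
tool_rot: [3.141, 0.001, 1.035]
contact_force: [-0.1, 1.4, -0.6]
opening: 0.0918
grip_force: 0.0
```

```bash
python3 -m handwheel '[2.5,6.5,-30,0,1,0,0,-40,0,1,0,0,-35,0,1,0,0,-25,0,1,0,0,-15,0,1,0,0,-5,0,1,0,0,0,0,1]'; python3 - <<'E'
from h import *
for n in("top","side"):
    im,d,c=cam(n); s=uv(c,[.5835,.0873,.09]).astype(int)
    cv2.imwrite(f"pics/_{n}.png",cv2.resize(im[s[1]-45:s[1]+45,s[0]-45:s[0]+45],(400,400),interpolation=cv2.INTER_CUBIC))
cv2.imwrite("pics/a1.png",np.hstack([cv2.imread("pics/_top.png"),cv2.imread("pics/_side.png")]))
E
```

```text
time: 2.3
tool_pos: [0.5803, 0.0917, 0.0902]
tool_rot: [-3.14, 0.001, 1.044]
contact_force: [-0.0, 0.4, 0.5]
opening: 0.0919
grip_force: 0.0
```

View pics/a1.png

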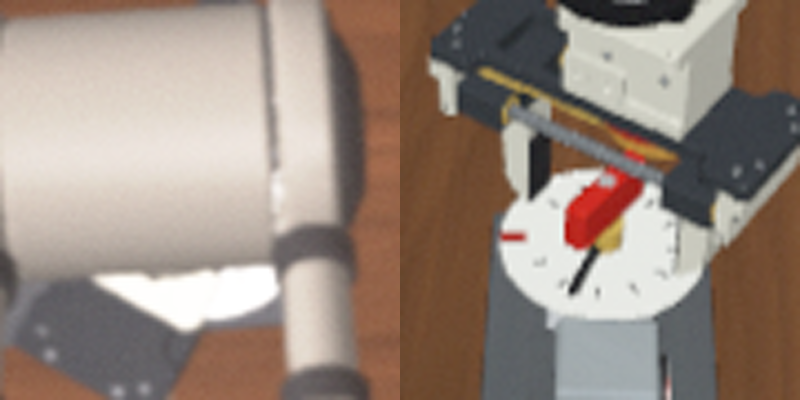

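The side crop shows the fingers straddling the red bar at about (605,200), clear of the dial, with the black pointer at about (585,270). I'll re-centre and then close lightly.

```bash
python3 -m handwheel '[3,-4,0,0,1,0,0,0,0,1,0,0,0,0,1]' 20;python3 -m handwheel '[0,0,0,0,0.1,0,0,0,0,0.1,0,0,0,0,0.1,0,0,0,0,0.1,0,0,0,0,0.1,0,0,0,0,0.1,0,0,0,0,0.1,0,0,0,0,0.1]' 20; python3 -c "
from h import *
s=robot.observe();print(s['tool_pos'],s['torque'],s['contact_force'],s['qpos'])"
```

```text
time: 2.7
tool_pos: [0.5843, 0.087, 0.0913]
tool_rot: [3.141, -0.001, 1.042]
contact_force: [-1.1, 0.6, -0.2]
opening: 0.0917
grip_force: 0.0
time: 3.5
tool_pos: [0.584, 0.0873, 0.0907]
tool_rot: [3.142, 0.0, 1.043]
contact_force: [0.3, 0.1, -0.2]
opening: 0.0323
grip_force: 0.0
[0.58395746 0.0872565  0.09073078] [-0.15605436  0.0695103  -0.05216328] [ 0.26982372  0.09126215 -0.18829015] [ 1.85977134e-02  6.10240832e-01  1.52693256e+00 -7.10631768e-05
  1.00435686e+00  5.46600334e-01]
```

```bash
python3 -m handwheel '[0,0,0,0,0.05,0,0,0,0,0.05,0,0,0,0,0.05,0,0,0,0,0.05,0,0,0,0,0.05]' 20; python3 -m handwheel '[0,0,0,-0.1,0.05,0,0,0,-0.1,0.05,0,0,0,-0.1,0.05,0,0,0,-0.1,0.05,0,0,0,-0.1,0.05,0,0,0,-0.1,0.05]' ; python3 -c "
from h import *
s=robot.observe();print(s['torque'])"
```

```text
time: 4.0
tool_pos: [0.585, 0.0868, 0.0909]
tool_rot: [3.139, -0.001, 1.043]
contact_force: [5.9, -2.8, -2.8]
opening: 0.0138
grip_force: 20.0
time: 4.6
tool_pos: [0.5856, 0.0862, 0.0909]
tool_rot: [3.139, -0.003, 0.439]
contact_force: [6.5, -4.1, -4.7]
opening: 0.014
grip_force: 20.0
[-0.91630802 -1.0674876   0.16382828]
```

```bash
T(){ python3 -c "
from h import *
print('torque',robot.observe()['torque'].round(3))"; }; python3 -m handwheel '[1,-0.5,0,-0.1,0.05,0,0,0,-0.1,0.05,0,0,0,-0.1,0.05,0,0,0,-0.1,0.05,0,0,0,-0.1,0.05]';T; python3 -m handwheel '[0,0,0,-0.05,0.05,0,0,0,0,0.05]';T;  python3 -m handwheel '[0,0,0,-0.05,0.05,0,0,0,0,0.05]';T; python3 - <<'E'
from h import *
im,d,c=cam("side"); s=uv(c,[.5835,.0873,.07]).astype(int)
cv2.imwrite("pics/a2.png",cv2.resize(im[s[1]-45:s[1]+45,s[0]-45:s[0]+45],(500,500),interpolation=cv2.INTER_CUBIC))
E
```

```text
time: 5.1
tool_pos: [0.5858, 0.0856, 0.0909]
tool_rot: [3.14, -0.002, -0.061]
contact_force: [3.6, -6.8, -3.0]
opening: 0.0141
grip_force: 20.0
torque [-1.042 -0.472  0.1  ]
time: 5.3
tool_pos: [0.5858, 0.0855, 0.0909]
tool_rot: [3.14, -0.002, -0.109]
contact_force: [3.8, -5.3, -0.7]
opening: 0.0139
grip_force: 20.0
torque [-1.02  -0.583 -0.008]
time: 5.5
tool_pos: [0.5858, 0.0854, 0.0909]
tool_rot: [3.14, -0.002, -0.159]
contact_force: [4.0, -5.6, -1.5]
opening: 0.014
grip_force: 20.0
torque [-1.002 -0.475  0.052]
```

View pics/a2.png

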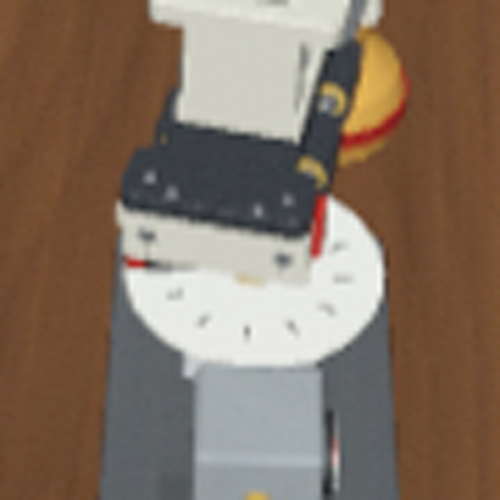

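The crop shows the pointer's black end at about (165,265), almost on the red tick at (138,264). I'll keep going in small steps until the torque rises against the stop.

```bash
cat > t.py <<'E'
from h import *
s=robot.observe();print('torque',s['torque'].round(3),'q1,q6',s['qpos'][[0,5]].round(3))
E
python3 -m handwheel '[0.5,-1,0,-0.04,0.05,0,0,0,0,0.05]'|sed -n 2,4p;python3 t.py; python3 -m handwheel '[0,0,0,-0.04,0.05,0,0,0,0,0.05]'|sed -n 2,4p;python3 t.py;python3 -m handwheel '[0,0,0,-0.04,0.05,0,0,0,0,0.05]'|sed -n 2,4p;python3 t.py
```

```text
tool_pos: [0.5858, 0.0853, 0.0909]
tool_rot: [3.141, -0.001, -0.198]
contact_force: [2.8, -3.8, -0.7]
torque [-0.597 -0.258 -0.007] q1,q6 [0.015 1.784]
tool_pos: [0.5858, 0.0853, 0.0909]
tool_rot: [3.141, -0.001, -0.237]
contact_force: [3.1, -4.2, -1.3]
torque [-0.721 -0.336  0.015] q1,q6 [0.016 1.824]
tool_pos: [0.5858, 0.0852, 0.0909]
tool_rot: [3.141, -0.001, -0.276]
contact_force: [3.0, -4.6, -1.1]
torque [-0.781 -0.352  0.386] q1,q6 [0.016 1.863]
```

```bash
python3 -m handwheel '[0,0,0,-0.02,0.05,0,0,0,0,0.05]'|sed -n 2,4p;python3 t.py;python3 -m handwheel '[0,0,0,-0.02,0.05,0,0,0,0,0.05]'|sed -n 2,4p;python3 t.py
```

```text
tool_pos: [0.5857, 0.0852, 0.0909]
tool_rot: [3.141, -0.001, -0.295]
contact_force: [2.0, -5.0, -1.3]
torque [-0.858 -0.267  0.429] q1,q6 [0.016 1.882]
tool_pos: [0.5856, 0.0853, 0.0909]
tool_rot: [3.141, -0.001, -0.315]
contact_force: [1.7, -4.2, -1.0]
torque [-0.852 -0.271  0.423] q1,q6 [0.016 1.902]
```

The torque levels off at about 0.42 N m with the pointer on the red tick, so the valve is fully shut. Now I'll open it.

```bash
python3 -m handwheel '[0,0,0,0.12,0.05,0,0,0,0.12,0.05,0,0,0,0.12,0.05,0,0,0,0.12,0.05,0,0,0,0.12,0.05,0,0,0,0.12,0.05,0,0,0,0.12,0.05,0,0,0,0.12,0.05]';python3 t.py; python3 -m handwheel '[0,0,0,0.12,0.05,0,0,0,0.12,0.05,0,0,0,0.12,0.05,0,0,0,0.12,0.05,0,0,0,0.12,0.05,0,0,0,0.12,0.05,0,0,0,0.12,0.05,0,0,0,0.12,0.05]';python3 t.py
```

```text
time: 7.35
tool_pos: [0.5854, 0.0862, 0.0909]
tool_rot: [-3.141, -0.0, 0.649]
contact_force: [1.2, -0.4, -0.3]
opening: 0.0139
grip_force: 20.0
torque [-0.235 -0.114 -0.128] q1,q6 [0.016 0.938]
time: 8.15
tool_pos: [0.5845, 0.0866, 0.0908]
tool_rot: [-3.14, -0.001, 1.609]
contact_force: [-1.4, -0.6, 1.7]
opening: 0.014
grip_force: 20.0
torque [-0.093  0.261 -0.143] q1,q6 [ 0.017 -0.022]
```

```bash
python3 -m handwheel '[0,0,0,0.12,0.05,0,0,0,0.12,0.05,0,0,0,0.12,0.05,0,0,0,0.12,0.05,0,0,0,0.12,0.05,0,0,0,0.12,0.05,0,0,0,0.12,0.05,0,0,0,0.12,0.05]';python3 t.py; python3 -m handwheel '[0,0,0,0.12,0.05,0,0,0,0.12,0.05,0,0,0,0.12,0.05,0,0,0,0.12,0.05,0,0,0,0.12,0.05,0,0,0,0.12,0.05,0,0,0,0.12,0.05,0,0,0,0.12,0.05]';python3 t.py
```

```text
time: 8.95
tool_pos: [0.5836, 0.0861, 0.0908]
tool_rot: [-3.14, -0.004, 2.569]
contact_force: [-5.1, -1.8, 5.4]
opening: 0.0137
grip_force: 20.0
torque [-0.436  0.707 -0.164] q1,q6 [ 0.016 -0.982]
time: 9.75
tool_pos: [0.5836, 0.0852, 0.0908]
tool_rot: [3.141, -0.004, -2.754]
contact_force: [-5.4, -6.6, 5.4]
opening: 0.0138
grip_force: 20.0
torque [-0.989  0.751 -0.195] q1,q6 [ 0.015 -1.942]
```

```bash
python3 -m handwheel '[-0.5,-1,0,0.12,0.05,0,0,0,0.12,0.05,0,0,0,0.12,0.05,0,0,0,0.12,0.05,0,0,0,0.12,0.05,0,0,0,0.12,0.05,0,0,0,0.12,0.05,0,0,0,0,0.05]';python3 t.py;  python3 - <<'E'
from h import *
o=[]
for n in("top","side"):
    im,d,c=cam(n); o.append(cv2.resize(rectify(im,c,[.584,.0865],.063),(400,400)))
cv2.imwrite("pics/a3.png",np.hstack(o))
E
```

```text
time: 10.55
tool_pos: [0.5841, 0.0845, 0.0908]
tool_rot: [3.14, -0.001, -1.918]
contact_force: [-1.1, -4.4, 2.8]
opening: 0.014
grip_force: 20.0
torque [-0.683  0.41   0.048] q1,q6 [ 0.014 -2.78 ]
```

View pics/a3.png

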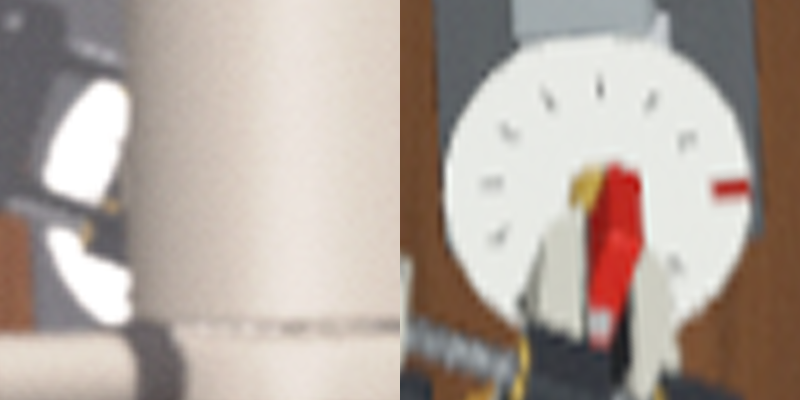

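The wrist hides the pointer in both views, so I'll let go, lift, swing aside and look.

```bash
python3 -m handwheel '[0,0,0,0,0.5,0,0,0,0,0.5,0,0,0,0,0.5,0,0,0,0,0.5,0,0,0,0,0.5,0,0,30,0,0.5,0,0,40,0,0.5,0,0,40,0,0.5]'|tail -2; python3 -m handwheel '[0,0,40,0,0.5,-20,40,0,0,0.5,-20,40,0,0,0.5,-20,40,0,0,0.5,-20,40,0,0,0.5,-20,40,0,0,0.5,0,40,0,0,0.5,0,40,0,0,0.5]';  python3 - <<'E'
from h import *
o=[]
for n in("top","side"):
    im,d,c=cam(n); np.savez(f"{n}1.npz",im=im); o.append(cv2.resize(rectify(im,c,[.584,.0865],.063),(400,400)))
cv2.imwrite("pics/a4.png",np.hstack(o))
E
```

```text
opening: 0.046
grip_force: 0.0
time: 12.25
tool_pos: [0.4841, 0.3665, 0.2412]
tool_rot: [-3.141, 0.0, -1.92]
contact_force: [0.3, -0.6, 0.8]
opening: 0.046
grip_force: 0.0
```

View pics/a4.png

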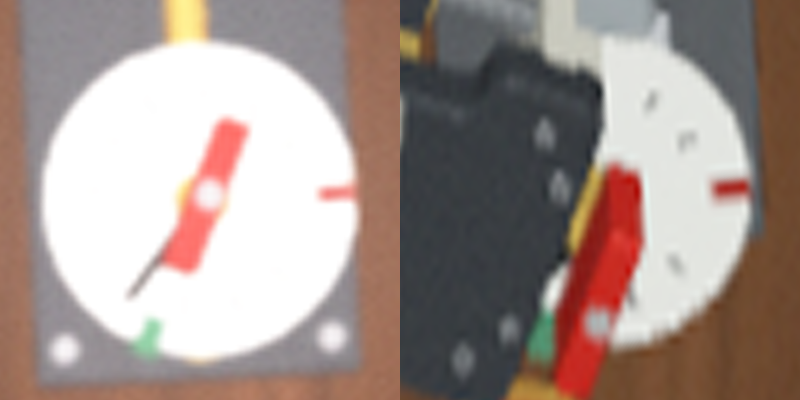

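The top view shows the pointer tip at (131,297), about 0.27 rad short of the green mark at (150,338), and the bar at about 4.37. I'll measure it finely.

```bash
cat > meas.py <<'E'
from h import *
import sys
def meas(im,c):
    a=rectify(im,c,[.584,.0865],.063); hsv=cv2.cvtColor(a,cv2.COLOR_BGR2HSV)
    y,x=np.mgrid[0:600,0:600]
    wh=cv2.morphologyEx(((hsv[...,1]<40)&(hsv[...,2]>200)).astype(np.uint8),cv2.MORPH_OPEN,np.ones((25,25)))
    hull=cv2.convexHull(max(cv2.findContours(wh,0,2)[0],key=cv2.contourArea))
    (cx,cy),(A,B),_=cv2.fitEllipse(hull)
    r=np.hypot(x-cx,y-cy)/4; th=np.arctan2(cy-y,x-cx)%(2*np.pi)
    g=(hsv[...,0]>40)&(hsv[...,0]<90)&(hsv[...,1]>70)&(r>40)&(r<60)
    k=(hsv[...,2]<170)&(r>34)&(r<46)&(hsv[...,1]<110)&~g
    rd=((hsv[...,0]<8)|(hsv[...,0]>172))&(hsv[...,1]>100)
    t=rd&(r>44)&(r<57)
    w=255.-hsv[...,2]
    print("ctr",cx,cy,"d mm",A/4,B/4)
    for rr in((40,46),(46,50),(50,54)):
        m=g&(r>=rr[0])&(r<rr[1]); print("green",rr,m.sum(),th[m].mean().round(3) if m.any() else"")
    for rr in((34,38),(38,42),(42,46)):
        m=k&(r>=rr[0])&(r<rr[1]); print("ptr",rr,m.sum(),np.average(th[m],weights=w[m]).round(3) if m.any() else"",th[m].std().round(3))
    tt=(th[t]+np.pi)%(2*np.pi)-np.pi;print("tick",t.sum(),tt.mean().round(3))
if __name__=="__main__":
    if len(sys.argv)>1: im=np.load(sys.argv[1])["im"];c=eyes.calibration("top")
    else: im,d,c=cam("top"); np.savez("last.npz",im=im)
    meas(im,c)
E
python3 meas.py top1.npz
```

```text
ctr 299.36688232421875 299.51409912109375 d mm 119.17710876464844 119.44644165039062
green (40, 46) 0 
green (46, 50) 0 
green (50, 54) 71 4.359
ptr (34, 38) 15 4.087 0.005
ptr (38, 42) 0  nan
ptr (42, 46) 0  nan
tick 380 0.05
  ret = _var(a, axis=axis, dtype=dtype, out=out, ddof=ddof,
  arrmean = um.true_divide(arrmean, div, out=arrmean,
  ret = ret.dtype.type(ret / rcount)
```

```bash
python3 -m handwheel '[0,-40,0,-0.14,0.5,0,-40,0,-0.14,0.5,20,-40,0,-0.14,0.5,20,-40,0,-0.14,0.5,20,-40,0,-0.14,0.5,20,-40,0,-0.14,0.5,20,-40,0,-0.14,0.5,0,0,0,-0.14,0.5]'; python3 -m handwheel '[0,0,0,-0.14,0.5,0,0,0,-0.14,0.5,0,0,0,-0.14,0.5,0,0,0,-0.14,0.5,0,0,0,-0.14,0.5,0,0,0,-0.14,0.5,0,0,0,-0.14,0.5,0,0,0,-0.14,0.5]'; python3 -m handwheel '[0,0,0,-0.14,0.5,0,0,0,-0.14,0.5,0,0,0,-0.14,0.5,0,0,0,-0.14,0.5,0,0,0,-0.14,0.5,0,0,0,-0.14,0.5,0,0,0,-0.06,0.5,0,0,0,0,0.5]'
```

```text
time: 13.15
tool_pos: [0.5867, 0.079, 0.2403]
tool_rot: [-3.14, 0.0, -3.052]
contact_force: [-0.6, 1.0, -0.5]
opening: 0.0461
grip_force: 0.0
time: 13.95
tool_pos: [0.5847, 0.0841, 0.2407]
tool_rot: [-3.141, -0.0, 2.116]
contact_force: [-1.3, 0.3, -0.4]
opening: 0.0459
grip_force: 0.0
time: 14.75
tool_pos: [0.5847, 0.0842, 0.2407]
tool_rot: [-3.141, 0.0, 1.222]
contact_force: [-0.4, -0.1, 0.4]
opening: 0.0459
grip_force: 0.0
```

```bash
python3 -m handwheel '[0,2.5,-40,0,0.5,0,0,-40,0,0.5,0,0,-35,0,0.5,0,0,-25,0,0.5,0,0,-10,0,0.5,0,0,0,0,0.5,0,0,0,0,0.05,0,0,0,0,0.05]' 20; python3 -m handwheel '[0,0,0,0,0.05,0,0,0,0,0.05,0,0,0,0,0.05,0,0,0,0,0.05,0,0,0,0,0.05]'; python3 t.py
```

```text
time: 15.55
tool_pos: [0.586, 0.0872, 0.0925]
tool_rot: [3.139, -0.001, 1.223]
contact_force: [-0.0, 0.0, 0.1]
opening: 0.0338
grip_force: 0.0
time: 16.05
tool_pos: [0.5852, 0.0873, 0.0913]
tool_rot: [3.141, -0.0, 1.223]
contact_force: [-1.7, 0.6, 5.7]
opening: 0.0139
grip_force: 20.0
torque [-0.009  0.327  0.058] q1,q6 [0.019 0.367]
```

Next I'll turn +0.29 in small rows to a yaw of about 1.51, let go and look.

```bash
python3 -m handwheel '[0,0,0,0.08,0.05,0,0,0,0.08,0.05,0,0,0,0.08,0.05,0,0,0,0.05,0.05,0,0,0,0,0.05,0,0,0,0,0.05]'; python3 t.py; python3 -m handwheel '[0,0,0,0,0.5,0,0,0,0,0.5,0,0,0,0,0.5,0,0,0,0,0.5,0,0,0,0,0.5,0,0,30,0,0.5,0,0,40,0,0.5,0,0,40,0,0.5]'|tail -2; python3 -m handwheel '[0,0,40,0,0.5,-20,40,0,0,0.5,-20,40,0,0,0.5,-20,40,0,0,0.5,-20,40,0,0,0.5,-20,40,0,0,0.5,0,40,0,0,0.5,0,40,0,0,0.5]'|head -2; sed -i 's/<170)&(r>34)/<215)\&(r>30)/' meas.py; python3 meas.py; python3 - <<'E'
from h import *
a=rectify(np.load("last.npz")["im"],eyes.calibration("top"),[.584,.0865],.063)
cv2.imwrite("pics/a5.png",a)
E
```

```text
time: 16.65
tool_pos: [0.5847, 0.0874, 0.0914]
tool_rot: [-3.141, -0.0, 1.513]
contact_force: [-3.7, 0.7, 6.7]
opening: 0.0143
grip_force: 20.0
torque [-0.006  0.64   0.059] q1,q6 [0.019 0.076]
opening: 0.0458
grip_force: 0.0
time: 18.25
tool_pos: [0.4842, 0.369, 0.2412]
ctr 299.4477233886719 299.5688781738281 d mm 119.22570037841797 119.38510131835938
green (40, 46) 0 
green (46, 50) 0 
green (50, 54) 81 4.36
ptr (34, 38) 221 4.363 0.028
ptr (38, 42) 237 4.367 0.027
ptr (42, 46) 243 4.362 0.025
tick 376 0.049
```

View pics/a5.png

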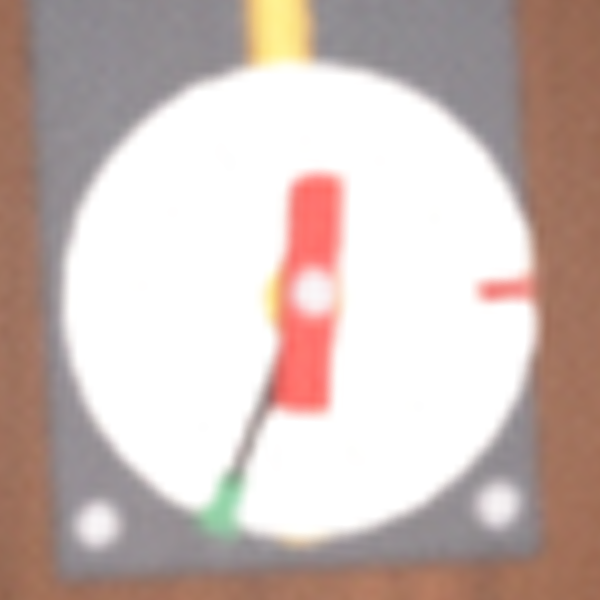

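The pointer's tip at (235,480) meets the middle of the green mark at (225,505), 4.365 against 4.36 rad. The gripper is clear and nothing else was touched, so I'll hand in.

```bash
python3 -c "
from h import *
s=robot.observe();print(s['contact_force'],abs(s['qvel']).max()); print(robot.hand_in())"
```

```text
[-1.74698569  1.28445269 -0.67500457] 0.1125593831391616
the job is handed in; nothing more can be done
None
```

I shut the valve fully against its stop, then opened it until the pointer measured within about 0.01 rad of the green mark's middle; the handle is released, and I handed the job in with the gripper clear of everything at about 18 s.

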